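# Flip the ratchet to loosen and back a captive bolt out to its stop

### The arm

A 6-joint arm with a two-finger parallel gripper is mounted at the origin on a cart in front of the work surface, level with it; the furniture and walls round the work are solid. World frame = base frame: x ahead of the robot, y to its left, z up, the work surface at z = 0. Lengths are in m, angles in rad, forces in N, time in s.
With the tool pointing down it reaches from about 0.25 to 0.775 m from the base axis. Payload 4 kg.
Tool frame: the origin (TCP) lies at the very end of the fingers, on their centre line; the grasp point (between the pads) lies 19 mm behind it (robot.pinch_z is the distance from the TCP to the grasp point, in m); z points along the fingers, y is the line along which they close (so a half turn about z gives the same grasp; the last joint's range is limited). The gripper opens to 94 mm and grips with 3 to 60 N. Pads are 16 mm wide; open, the fingers measure 119 mm over their backs; the gripper's body (75 mm by 177 mm) begins 78 mm behind the grasp point.
Start: joints at [-1.284, 0.087, 1.371, -0, 1.684, -0.103], TCP at [0.209, -0.509, 0.181] pointing down, gripper open.
Joint ranges: [-3.1, 3.1], [-0.76, 2.03], [0.27, 2.55], [-1.08, 4.22], [0.17, 2.65], [-2.57, 2.57]. Speed limits (rad/s): [2.79, 2.79, 3.14, 3.14, 3.14, 3.14].

### API

Orientations are given as [roll, pitch, yaw] about the fixed x, y, z axes, in that order (R = Rz(yaw) Ry(pitch) Rx(roll)).
In Python, from bench import robot gives the robot as it stands.
- The arm moves only by the tool arm_command, never from a script. Its argument "targets" is one flat list of numbers, 7 for each row, row after row: the turn, a rotation vector about the tool's x, y, z in degrees, then the shift along the tool's x, y, z in mm, then the closure, from -1 (fully open) to 1 (shut). In form: [ax, ay, az, x, y, z, hand, ax, ay, az, x, y, z, hand, ...]. A call has 1 to 20 rows; each row is the pose to reach, as a shift and turn from the pose commanded when the call began, along the tool's axes at that moment; what a row does not reach only later rows make up. A row lasts 1/10 s, in which the tool goes at most 50 mm and 8.59 degrees, less where a joint would pass 70% of its speed; a pose out of reach is approached as far as the arm can. A call with a gripper value outside its range is refused whole. The fingers move at their own pace and stop on an object; the grip force is fixed at half the most. Time passes only in rows, so rows that repeat a pose let the fingers close. It gives the time, the measured TCP pose, the force, the opening and the grip force at its end, in the units of the state.
- robot.get_obs(): the state, without advancing time (a new reading comes with each control period).
- robot.snapshot(name): name is "scene" or "top"; returns a dict with "color" (420x560x3 uint8, red, green, blue), "range_z" (420x560 float32, m along the optical axis (not along the pixel's ray), 0 where there is no reading), "fx", "fy", "cx", "cy" (pixels), "T" (4x4, takes a point from camera to world coordinates). Camera axes: x right, y down, z forward; pixel columns grow to the right and rows downward; lengths in m; the calibration is good to about 2 mm. A picture is of the moment at which its call begins.
- robot.close_job(): hands the job in; it is judged then, once.
The state is a dict: "time": time; "joint_positions": joint angles; "qvel": joint speeds; "joint_torque": joint torques, N m; "tool_pos": TCP position; "ee_rot": TCP orientation; "wrist_force": force on the tool from outside, world axes, zero at the start; "wrist_torque": the same for the moment, N m; "width": finger opening in m; "finger_force": force on a finger pad.
Only numpy, scipy, OpenCV 4.12 (cv2) and the standard library are available. Lean on these libraries where they do the work, as an engineer would, in place of code of your own. Each camera call takes 0.05 s, during which the arm holds its last target. There are 200 camera calls.

### The job

The ratchet on the blue housing is still set to tighten. Gently flip its small red direction lever over to the loosening side (to the right, seen with the handle pointing at you), then work the handle back and forth, pushing at the middle of its grip, to loosen the bolt (anticlockwise seen from above) until it comes up solid against its hidden collar, and hold a firm push of about 18 N there for half a second. Never push with more than 25 N, disturb nothing else on the bench, and leave the bolt backed out and the lever on the loosening side.

Things in the scene. Friction and masses are not known exactly. Their poses are not given: they have to be found in the camera images.
- housing: blue round cast cover (100 mm wide, 60 mm high) on a dark steel plate 170x130x12 mm, screwed down on the bench. Origin: at the bench, on the bolt's upright axis, 10 mm behind the plate's centre. At handle angle 0 the ratchet handle points along the housing's -x. Two steel posts with rubber tops (92 mm high, 75 mm from the axis) bound the swing of the handle.
- bolt_axis (a point): point on the bolt's upright axis at the mid-height of the ratchet handle, 86 mm above the bench
- swing (a joint): angle of the ratchet handle about the bolt's axis, rad, from -0.5 to 0.55 (rubber posts as stops), growing anticlockwise seen from above. The ratchet stays on the bolt; its handle swings level. It may be pushed with a finger or swung between two open fingers; it need not be gripped.
- ratchet: steel reversible ratchet, captive on the bolt: round head 60 mm wide, 20 mm high; handle 20 mm wide and 16 mm thick at the black rubber part, which runs from 95 to 210 mm from the axis at a mid-height of 86 mm above the bench. Origin on the axis at mid-height; the handle runs along its -x.
- handle_grip (a point): point on the handle's middle line, 140 mm from the bolt's axis, at mid-height: push here. The ratchet clicks over 16 teeth a turn: up to 0.4 rad of each stroke is lost before a tooth bites; this varies. The return stroke takes only the handle's own drag, about 3 N.
- handle_end (a point): outer end of the handle, 210 mm from the axis
- direction (a joint): direction lever, rad, -0.28 to 0.28, sprung to either side. Below 0 (to the red dot, handle's +y): tightening. Above 0 (to the green dot, -y): loosening: the handle drives the bolt anticlockwise and clicks freely clockwise. Takes about 3 N at the tip; past 0 it snaps over. It settles between 0.12 and 0.28 as the pawl meets a tooth or a gap, and twitches as it clicks.
- lever: the direction lever with its pawl: dark arm pivoted on the ratchet head 44 mm from the bolt's axis and running out over the handle, with an upright red thumb piece at its end, 8 mm wide (across the handle), 10 mm long, standing clear from 106 to 128 mm above the bench. Origin at the pivot, at handle mid-height.
- lever_tip (a point): point in the middle of the red thumb piece, 122 mm above the bench, 34 mm from the pivot; it travels about 19 mm across the handle
- bolt (a joint): angle of the bolt, rad, growing as it is loosened (anticlockwise seen from above); starts at 0 to 0.2; 0 is hard tight. Turning it takes 6 to 8 N at the 140 mm point of the handle. A hidden collar stops it solid somewhere between 1.0 and 1.35 rad, each time elsewhere, and can only be felt; the bolt stays where it is left.
- bolt_head: bolt head, steel socket and toothed drive, which turn with the bolt; red mark on the dark disc on top of the ratchet (103 mm above the bench). Origin at the housing's. The teeth take the pawl's force at a radius of about 18 mm: 18 N at the handle's 140 mm point, less 0.3 N m of drag, is 2.2 N m on the bolt or about 122 N at the pawl.
- oil_can: yellow spray can with red cap, 66 mm wide, 197 mm high, upright; bystander. Origin: underside centre
- pliers: grey pliers, 177 mm long, lying; bystander
- tape: roll of beige tape, 104 mm wide, 25 mm high, lying; bystander
- mug: white mug with red inside, 83 mm wide, 93 mm high; bystander
- screw_box: green and yellow carton, 66x111x51 mm; bystander

How it is judged:
By the outcome, as a careful person would: the job done as asked, in the order asked, and still so for the second after the job is handed in, with the robot touching nothing.
It also fails if it takes over 54 s, if anything falls off the work surface, if the arm or the gripper's body presses on something with over 40 N, if the wrist force passes 120 N, or if a joint passes its speed limit or range.

## Working session

There is one attempt and no reset: what is moved stays moved. The work goes in short steps, Python scripts to look and compute and a tool call to move; the robot and the scene stay as the last step left them, time stands still between calls to the robot, and variables do not carry over. Pictures are saved under pics/ and viewed, at most 10 in all, crops included, and the job is handed in when it is done.

Besides the shell and the picture viewer there is one more tool, called after "Call:" as name(argument=value, ...) on one line, values as JSON. arm_command: Moves the arm, as the interface text tells. Its arguments: {"type":"object","properties":{"targets":{"type":"array"}},"required":["targets"]}

```bash
ls; mkdir -p pics; cat > h.py <<'E'
import numpy as np, cv2
from bench import robot
def snap(n,f=None):
    s=robot.snapshot(n)
    if f: cv2.imwrite('pics/'+f,s['color'][:,:,::-1])
    return s
def pts(s):
    z=s['range_z'];v,u=np.mgrid[:z.shape[0],:z.shape[1]]
    P=np.stack([(u-s['cx'])/s['fx']*z,(v-s['cy'])/s['fy']*z,z],-1)
    return P@s['T'][:3,:3].T+s['T'][:3,3]
def ray(s,u,v,h):
    d=s['T'][:3,:3]@np.array([(u-s['cx'])/s['fx'],(v-s['cy'])/s['fy'],1]);o=s['T'][:3,3]
    return o+d*(h-o[2])/d[2]
E
python3 - <<'E'
from h import *
for n in('scene','top'):
    s=snap(n,n+'1.png');np.save(n+'1.npy',s,allow_pickle=True);print(n,s['fx'],s['T'].round(3).tolist())
print(robot.get_obs())
E
```

```text
pics
scene 542.8099487405013 [[-0.846, -0.382, 0.371, -0.121], [-0.533, 0.588, -0.609, 1.11], [0.015, -0.713, -0.701, 1.355], [0.0, 0.0, 0.0, 1.0]]
top 416.10105261829 [[0.021, -0.993, 0.115, 0.401], [-1.0, -0.022, -0.009, 0.041], [0.011, -0.115, -0.993, 1.331], [0.0, 0.0, 0.0, 1.0]]
{'time': 0.1, 'joint_positions': array([-1.28408568e+00,  8.78869766e-02,  1.37210091e+00, -1.96183163e-05,
        1.68357990e+00, -1.03106930e-01]), 'qvel': array([ 0.00030508, -0.00172751, -0.00440936,  0.00063716,  0.00163443,
       -0.00070586]), 'joint_torque': array([ 2.16382017e-03, -3.41252661e+01, -3.03301513e+01,  7.19698775e-02,
        3.04015295e-02, -1.13887118e-04]), 'tool_pos': array([ 0.20884328, -0.50822538,  0.17991917]), 'ee_rot': array([-3.13962600e+00, -1.83894541e-04,  3.89815206e-01]), 'wrist_force': array([-0.50534863, -0.48264074,  0.34850443]), 'wrist_torque': array([-1.79719478e-03,  7.33974279e-02, -6.96036027e-05]), 'finger_force': 0.0, 'width': 0.09376635380131429}
```

View pics/top1.png

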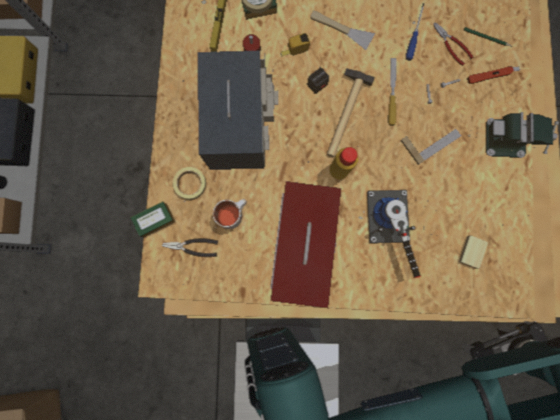

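View pics/scene1.png

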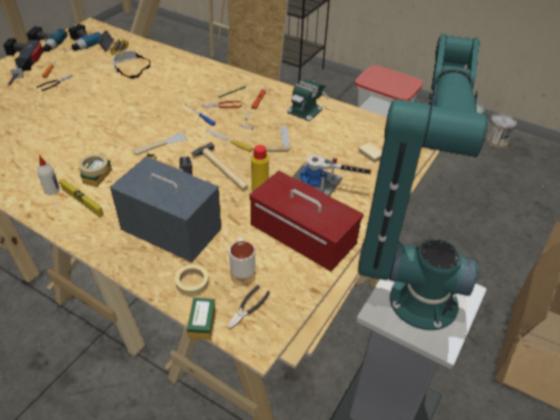

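The top view shows the ratchet head at about (397,212), with the handle running to about (417,275). The oil can is at (346,160) and the red toolbox at (305,245). I'll zoom in next.

```bash
python3 - <<'E'
from h import *
s=np.load('top1.npy',allow_pickle=True).item();t=np.load('scene1.npy',allow_pickle=True).item()
a=cv2.resize(s['color'][170:290,340:450],None,fx=5,fy=5,interpolation=cv2.INTER_CUBIC)
b=cv2.resize(t['color'][145:205,290:380],None,fx=8,fy=8,interpolation=cv2.INTER_CUBIC)
cv2.imwrite('pics/ct1.png',a[:,:,::-1]);cv2.imwrite('pics/cs1.png',b[:,:,::-1])
P=pts(s);
for k,S in(('top',s),('scene',t)):
    P=pts(S);hsv=cv2.cvtColor(S['color'],cv2.COLOR_RGB2HSV)
    reg=(P[...,0]>.2)&(P[...,0]<.65)&(P[...,1]>-.5)&(P[...,1]<-.2)&(P[...,2]>.05)&(P[...,2]<.14)&(P[...,1]<-.22)
    red=((hsv[...,0]<8)|(hsv[...,0]>172))&(hsv[...,1]>130)&(hsv[...,2]>60)&reg
    n,l,st,c=cv2.connectedComponentsWithStats(red.astype('uint8'))
    for i in range(1,n):
        if st[i,4]>2: print(k,'red',st[i],c[i],P[l==i].mean(0).round(4))
    blk=(hsv[...,2]<60)&reg&(P[...,2]>.075)
    n,l,st,c=cv2.connectedComponentsWithStats(blk.astype('uint8'))
    for i in range(1,n):
        if st[i,4]>10: print(k,'blk',st[i],c[i],P[l==i].mean(0).round(4))
    blu=(abs(hsv[...,0].astype(int)-112)<12)&(hsv[...,1]>130)&reg
    print(k,'blue',P[blu].mean(0).round(3))
    hi=reg&(P[...,2]>.088)&(P[...,2]<.108); print(k,hi.sum(),P[hi].min(0),P[hi].max(0))
E
```

```text
top red [402 233   4   3   9] [403.88888889 234.11111111] [ 0.488  -0.3309  0.1275]
top red [415 275   5   2   6] [417.16666667 275.83333333] [ 0.3678 -0.3795  0.0923]
top blk [403 241   6   5  21] [405.85714286 243.04761905] [ 0.4639 -0.3471  0.093 ]
top blk [406 248   6   5  23] [408.04347826 249.95652174] [ 0.4435 -0.3534  0.0927]
top blk [408 255   6   5  23] [410.47826087 256.91304348] [ 0.4231 -0.3601  0.0936]
top blk [410 262   6   5  23] [412.7826087  264.17391304] [ 0.4018 -0.3666  0.0937]
top blk [413 269   6   7  31] [415.41935484 272.19354839] [ 0.3784 -0.3742  0.0931]
top blue [nan nan nan]
top 804 [ 0.36424502 -0.38821541  0.08813661] [ 0.59266617 -0.26386412  0.10799445]
scene red [334 159   2   4   5] [334.8 160.4] [ 0.4895 -0.3343  0.112 ]
scene blue [ 0.553 -0.294  0.056]
scene 371 [ 0.35968858 -0.38505442  0.08803599] [ 0.5879493  -0.26532682  0.10784307]<stdin>:19: RuntimeWarning: Mean of empty slice.
  ret = um.true_divide(
```

View pics/ct1.png

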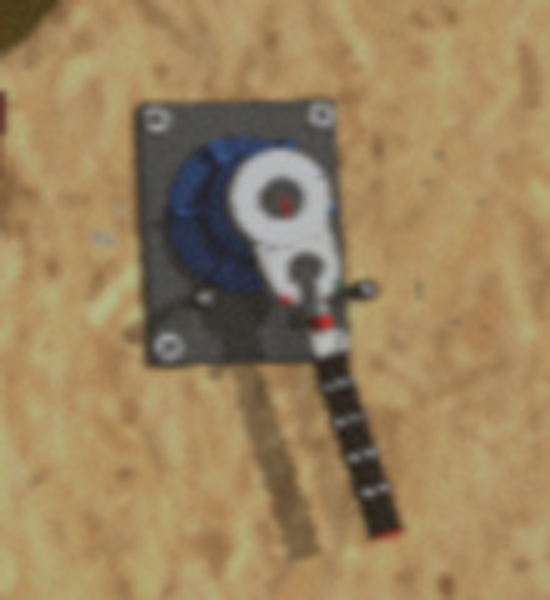

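View pics/cs1.png

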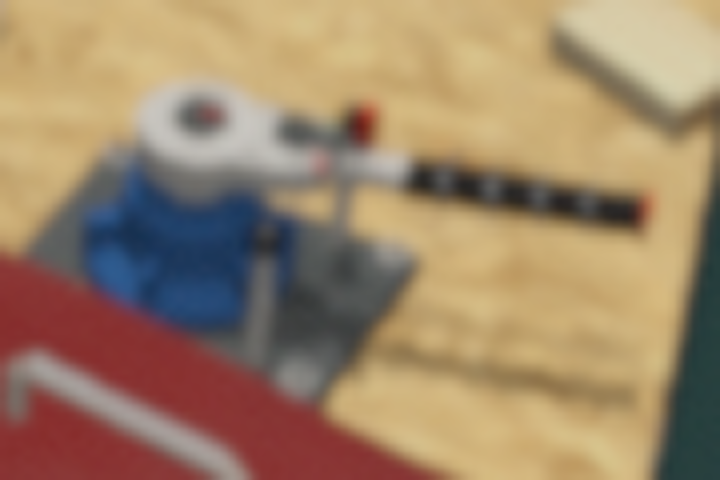

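The axis disc is at crop (283,198), which is full-image (396.6,209.6). The thumb is at (404,234) and the red dot is to its left at about (397,230). The handle is near the right-hand post, which sits at about (413,228). The scene view agrees. Next I'll work out the geometry.

```bash
python3 - <<'E'
from h import *
s=np.load('top1.npy',allow_pickle=True).item();t=np.load('scene1.npy',allow_pickle=True).item()
f=lambda S,c,h:ray(S,c[0],c[1],h).round(4)
T=lambda x,y:(340+(x+.5)/5-.5,170+(y+.5)/5-.5); C=lambda x,y:(290+(x+.5)/8-.5,145+(y+.5)/8-.5)
# white head ring by depth
for n,S in(('top',s),('scene',t)):
    P=pts(S);hsv=cv2.cvtColor(S['color'],cv2.COLOR_RGB2HSV)
    m=(abs(P[...,2]-.097)<.008)&(hsv[...,1]<60)&(hsv[...,2]>120)&(np.hypot(P[...,0]-.555,P[...,1]+.315)<.05)
    ct=P[m];print(n,'ring',m.sum(),ct.mean(0),ct.min(0),ct.max(0))
print('axis top',f(s,T(283,198),.103),'scene',f(t,C(203,115),.103))
blk=[(405.86,243.05),(408.04,249.96),(410.48,256.91),(412.78,264.17)]
B=np.array([f(s,b,.094) for b in blk]);print(B)
print('end',f(s,(417.17,275.83),.088),'scene end',f(t,C(643,210),.088))
d=B[0]-B[-1];print('handle dir yaw',np.arctan2(d[1],d[0]))
print('thumb top',f(s,(403.89,234.11),.126),'scene',f(t,(334.8,160.4),.117))
print('posts top',f(s,T(205,297),.092),f(s,T(365,290),.092),'scene post near',f(t,C(265,235),.092),f(t,C(350,155),.092))
print('reddot',f(s,T(287,300),.096))
print('plate',[f(s,T(*c),.012) for c in((137,103),(333,100),(345,360),(147,365))])
P=pts(s);m=(P[...,0]>.3)&(P[...,0]<.65)&(P[...,1]>-.26)&(P[...,1]<.05)&(P[...,2]>.06)
q=P[m];
for x in np.arange(.3,.65,.05):
    w=q[abs(q[:,0]-x)<.025]; 
    if len(w):print(round(x,2),len(w),'ymin',w[:,1].min().round(3),'zmax',w[:,2].max().round(3))
E
```

```text
top ring 343 [ 0.5530049  -0.31854967  0.09736486] [ 0.50782489 -0.35005273  0.08995427] [ 0.59266617 -0.28679021  0.10499891]
scene ring 175 [ 0.54818409 -0.31101317  0.09581158] [ 0.50588944 -0.34548469  0.0891004 ] [ 0.5879493  -0.27944292  0.10492538]
axis top [ 0.5637 -0.3165  0.103 ] scene [ 0.5591 -0.3121  0.103 ]
[[ 0.4639 -0.3468  0.094 ]
 [ 0.4435 -0.353   0.094 ]
 [ 0.4231 -0.36    0.094 ]
 [ 0.4018 -0.3665  0.094 ]]
end [ 0.3677 -0.381   0.088 ] scene end [ 0.3662 -0.3787  0.088 ]
handle dir yaw 0.30718847700390356
thumb top [ 0.4881 -0.3314  0.126 ] scene [ 0.487  -0.3284  0.117 ]
posts top [ 0.5043 -0.2722  0.092 ] [ 0.5106 -0.3683  0.092 ] scene post near [ 0.5002 -0.2645  0.092 ] [ 0.4944 -0.336   0.092 ]
reddot [ 0.5033 -0.3202  0.096 ]
plate [array([ 0.6353, -0.2494,  0.012 ]), array([ 0.6402, -0.376 ,  0.012 ]), array([ 0.4728, -0.3813,  0.012 ]), array([ 0.4669, -0.2552,  0.012 ])]
0.3 522 ymin -0.112 zmax 0.153
0.35 1056 ymin -0.118 zmax 0.153
0.4 2024 ymin -0.123 zmax 1.331
0.45 1063 ymin -0.129 zmax 0.184
0.5 1017 ymin -0.134 zmax 0.185
0.55 1025 ymin -0.139 zmax 0.153
0.6 951 ymin -0.142 zmax 0.154
```

Call:
arm_command(targets=[0, 0, 0, 30, -6, -10, 0.2, 0, 0, 1, 60, -12, -15, 0.2, 0, 0, 2, 95, -18, -15, 0.2, 0, 0, 3, 130, -24, -15, 0.2, 0, 0, 4, 165, -30, -15, 0.2, 0, 0, 4.7, 200, -37, -15, 0.2, 0, 0, 4.7, 235, -43, -15, 0.2, 0, 0, 4.7, 270, -50, -15, 0.2, 0, 0, 4.7, 300, -55, -15, 0.2, 0, 0, 4.7, 318, -58, -10, 0.2, 0, 0, 4.7, 325.6, -59.8, 0, 0.2, 0, 0, 4.7, 325.6, -59.8, 0, 0.2, 0, 0, 4.7, 325.6, -59.8, 0, 0.2])

```text
time: 1.4
tool_pos: [0.4864, -0.3299, 0.18]
ee_rot: [-3.14, 0.002, 0.307]
wrist_force: [-0.3, 0.5, -0.1]
width: 0.0375
finger_force: 0.0
```

Call:
arm_command(targets=[0, 0, 0, 0, 0, 20, 0.2, 0, 0, 0, 0, 0, 40, 0.2, 0, 0, 0, 0, 0, 55, 0.2, 0, 0, 0, 0, 0, 64, 0.2, 0, 0, 0, 0, 0, 67, 0.2, 0, 0, 0, 0, 4, 67, 0.2, 0, 0, 0, 0, 8, 67, 0.2, 0, 0, 0, 0, 11, 67, 0.2, 0, 0, 0, 0, 13, 67, 0.2, 0, 0, 0, 0, 14.5, 67, 0.2, 0, 0, 0, 0, 16, 67, 0.2])

```text
time: 2.5
tool_pos: [0.4924, -0.3451, 0.1142]
ee_rot: [3.141, -0.0, 0.308]
wrist_force: [-0.0, 0.8, 0.3]
width: 0.0377
finger_force: 0.0
```

Call:
arm_command(targets=[0, 0, 0, 0, 1, 0, 0.2, 0, 0, 0, 0, 2, 0, 0.2, 0, 0, 0, 0, 3, 0, 0.2, 0, 0, 0, 0, 4, 0, 0.2])

```text
time: 2.9
tool_pos: [0.4935, -0.3488, 0.114]
ee_rot: [-3.142, 0.0, 0.308]
wrist_force: [0.3, -0.7, 0.3]
width: 0.0377
finger_force: 0.0
```

Call:
arm_command(targets=[0, 0, 0, 0, 1, 0, 0.2, 0, 0, 0, 0, 2, 0, 0.2, 0, 0, 0, 0, 3, 0, 0.2, 0, 0, 0, 0, 4, 0, 0.2])

```text
time: 3.3
tool_pos: [0.4947, -0.3527, 0.114]
ee_rot: [3.142, 0.0, 0.308]
wrist_force: [-0.8, 0.4, -0.3]
width: 0.0375
finger_force: 0.0
```

```bash
python3 - <<'E'
from h import *
s=snap('scene');t=snap('top')
b=cv2.resize(s['color'][120:210,280:390],None,fx=4,fy=5,interpolation=cv2.INTER_CUBIC)
a=cv2.resize(t['color'][180:270,350:425],None,fx=4,fy=5,interpolation=cv2.INTER_CUBIC)
cv2.imwrite('pics/m2.png',np.hstack([b,a])[:,:,::-1])
E
```

```text
(no output)
```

View pics/m2.png

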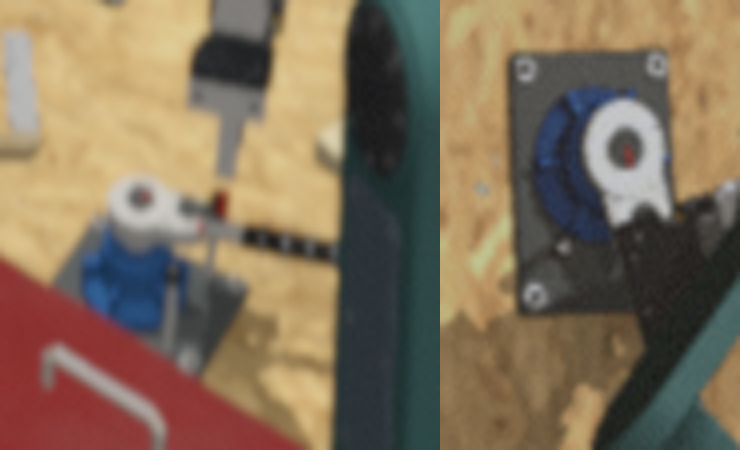

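The scene crop shows a fingertip ending at about (228,178) in the crop, with the red thumb just below it at (220,205). I'll project the expected fingertips to check this.

```bash
python3 - <<'E'
from h import *
s=np.load('scene1.npy',allow_pickle=True).item()
def pr(p):
    q=np.linalg.inv(s['T'])@np.r_[p,1];u=s['cx']+s['fx']*q[0]/q[2];v=s['cy']+s['fy']*q[1]/q[2]
    return (u.round(1),v.round(1)),((u-280)*4).round(),((v-120)*5).round()
c=np.array([.4947,-.3527,.114]);l=np.array([-np.sin(.307),np.cos(.307),0])
for k in(.0315,.019,-.019,-.0315):print(k,pr(c+l*k))
print('thumb',pr([.488,-.330,.126]),pr([.488,-.330,.108]))
S=snap('scene');P=pts(S)
for r in range(135,175,3):print(r,[tuple((P[r,cc]*1000).round().astype(int)) for cc in(332,335,337,339)])
E
```

```text
0.0315 ((np.float64(334.4), np.float64(162.1)), np.float64(218.0), np.float64(210.0))
0.019 ((np.float64(335.0), np.float64(160.0)), np.float64(220.0), np.float64(200.0))
-0.019 ((np.float64(336.8), np.float64(153.7)), np.float64(227.0), np.float64(169.0))
-0.0315 ((np.float64(337.3), np.float64(151.7)), np.float64(229.0), np.float64(158.0))
thumb ((np.float64(335.0), np.float64(158.1)), np.float64(220.0), np.float64(191.0)) ((np.float64(334.5), np.float64(162.0)), np.float64(218.0), np.float64(210.0))
135 [(np.int64(480), np.int64(-262), np.int64(273)), (np.int64(470), np.int64(-262), np.int64(278)), (np.int64(464), np.int64(-266), np.int64(277)), (np.int64(461), np.int64(-275), np.int64(274))]
138 [(np.int64(478), np.int64(-259), np.int64(264)), (np.int64(472), np.int64(-270), np.int64(259)), (np.int64(464), np.int64(-269), np.int64(263)), (np.int64(460), np.int64(-276), np.int64(260))]
141 [(np.int64(480), np.int64(-266), np.int64(246)), (np.int64(473), np.int64(-277), np.int64(242)), (np.int64(466), np.int64(-276), np.int64(246)), (np.int64(461), np.int64(-283), np.int64(243))]
1
[... 1432 characters left out ...]
p.int64(-337), np.int64(89)), (np.int64(482), np.int64(-342), np.int64(89)), (np.int64(477), np.int64(-349), np.int64(86))]
168 [(np.int64(511), np.int64(-366), np.int64(44)), (np.int64(484), np.int64(-332), np.int64(80)), (np.int64(477), np.int64(-335), np.int64(81)), (np.int64(471), np.int64(-338), np.int64(82))]
171 [(np.int64(506), np.int64(-359), np.int64(37)), (np.int64(512), np.int64(-403), np.int64(3)), (np.int64(509), np.int64(-415), np.int64(-4)), (np.int64(501), np.int64(-415), np.int64(0))]
174 [(np.int64(508), np.int64(-366), np.int64(16)), (np.int64(509), np.int64(-398), np.int64(-7)), (np.int64(500), np.int64(-397), np.int64(-2)), (np.int64(493), np.int64(-400), np.int64(-1))]
```

```bash
python3 - <<'E'
from h import *
S=snap('scene')['color'];t=np.load('scene1.npy',allow_pickle=True).item()['color']
c=lambda I:cv2.resize(I[138:174,315:353],None,fx=10,fy=14,interpolation=cv2.INTER_NEAREST)
cv2.imwrite('pics/m3.png',np.hstack([c(t),c(S)])[:,:,::-1])
E
```

```text
(no output)
```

View pics/m3.png

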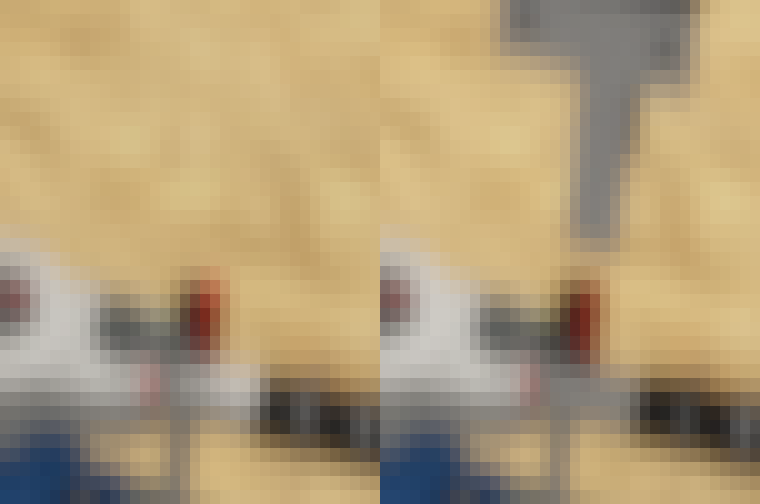

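The finger visibly ends above the thumb with wood showing between them, and the thumb hasn't moved. The real tips are therefore higher than I assumed at this opening. I'll go back to straddling the thumb, lower further and check.

Call:
arm_command(targets=[0, 0, 0, 0, -6, 0, 0.2, 0, 0, 0, 0, -12, 0, 0.2, 0, 0, 0, 0, -18, 0, 0.2, 0, 0, 0, 0, -24, 0, 0.2, 0, 0, 0, 0, -24, 5, 0.2, 0, 0, 0, 0, -24, 10, 0.2, 0, 0, 0, 0, -24, 10, 0.2])

```text
time: 4.2
tool_pos: [0.4869, -0.3293, 0.1026]
ee_rot: [-3.14, 0.001, 0.308]
wrist_force: [-0.9, -1.3, -1.2]
width: 0.0379
finger_force: 0.0
```

```bash
python3 - <<'E'
from h import *
S=snap('scene');np.save('s3.npy',S,allow_pickle=True)
c=lambda I:cv2.resize(I[130:174,310:360],None,fx=7,fy=12,interpolation=cv2.INTER_NEAREST)
T=snap('top');d=cv2.resize(T['color'][195:255,375:430],None,fx=7,fy=8.8,interpolation=cv2.INTER_NEAREST)
cv2.imwrite('pics/m4.png',np.hstack([c(S['color']),d])[:,:,::-1])
o=robot.get_obs();print(o['tool_pos'],o['width'])
def pr(p):
    q=np.linalg.inv(S['T'])@np.r_[p,1];return (S['cx']+S['fx']*q[0]/q[2]).round(1),(S['cy']+S['fy']*q[1]/q[2]).round(1)
l=np.array([-np.sin(.307),np.cos(.307),0])
for k in(.0315,.019,-.019,-.0315):print(k,pr(o['tool_pos']+l*k))
E
```

```text
[ 0.48724645 -0.32972972  0.10344589] 0.03752763438235386
0.0315 (np.float64(333.1), np.float64(168.4))
0.019 (np.float64(333.7), np.float64(166.3))
-0.019 (np.float64(335.4), np.float64(159.9))
-0.0315 (np.float64(336.0), np.float64(157.9))
```

View pics/m4.png

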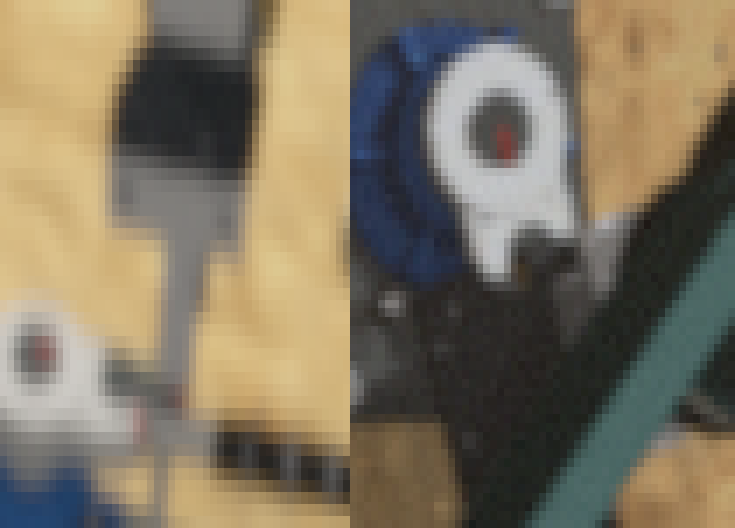

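The finger now covers the thumb in view, with its tip at about row 161 against an expected 167. The visible tip is therefore roughly 20 mm above the TCP reading. I'll lower a bit more and then push.

Call:
arm_command(targets=[0, 0, 0, 0, 0, 3, 0.2, 0, 0, 0, 0, 0, 6, 0.2, 0, 0, 0, 0, 0, 9, 0.2, 0, 0, 0, 0, 0, 9, 0.2])

```text
time: 4.7
tool_pos: [0.4871, -0.3295, 0.0942]
ee_rot: [-3.141, 0.001, 0.308]
wrist_force: [-0.2, 0.7, 0.3]
width: 0.0374
finger_force: 0.0
```

Call:
arm_command(targets=[0, 0, 0, 0, 3, 0, 0.2, 0, 0, 0, 0, 6, 0, 0.2, 0, 0, 0, 0, 9, 0, 0.2, 0, 0, 0, 0, 12, 0, 0.2, 0, 0, 0, 0, 14, 0, 0.2, 0, 0, 0, 0, 15, 0, 0.2])

```text
time: 5.3
tool_pos: [0.4921, -0.3443, 0.095]
ee_rot: [3.141, -0.0, 0.308]
wrist_force: [-0.3, 0.6, -0.5]
width: 0.0376
finger_force: 0.0
```

Call:
arm_command(targets=[0, 0, 0, 0, 1, 0, 0.2, 0, 0, 0, 0, 2, 0, 0.2, 0, 0, 0, 0, 3, 0, 0.2])

```text
time: 5.6
tool_pos: [0.4925, -0.3463, 0.0949]
ee_rot: [-3.14, 0.001, 0.308]
wrist_force: [-1.5, 1.8, 0.7]
width: 0.0377
finger_force: 1.0
```

Call:
arm_command(targets=[0, 0, 0, 0, 1, 0, 0.2, 0, 0, 0, 0, 2, 0, 0.2, 0, 0, 0, 0, 3, 0, 0.2])

```text
time: 5.9
tool_pos: [0.4938, -0.3499, 0.0949]
ee_rot: [3.141, 0.0, 0.308]
wrist_force: [-0.4, 0.7, -0.3]
width: 0.0377
finger_force: 0.5
```

Call:
arm_command(targets=[0, 0, 0, 0, 1, 0, 0.2, 0, 0, 0, 0, 2, 0, 0.2, 0, 0, 0, 0, 3, 0, 0.2])

```text
time: 6.2
tool_pos: [0.4951, -0.353, 0.0951]
ee_rot: [3.141, -0.001, 0.308]
wrist_force: [0.2, -0.2, 0.3]
width: 0.0373
finger_force: 0.0
```

Call:
arm_command(targets=[0, 0, 0, 0, 1, 0, 0.2, 0, 0, 0, 0, 2, 0, 0.2, 0, 0, 0, 0, 3, 0, 0.2])

```text
time: 6.5
tool_pos: [0.4958, -0.3557, 0.0951]
ee_rot: [3.141, -0.0, 0.308]
wrist_force: [0.4, 0.5, -0.2]
width: 0.0377
finger_force: 0.0
```

The force rose to about 2 N and then vanished, so the lever has probably snapped over. I'll lift and verify.

Call:
arm_command(targets=[0, 0, 0, 0, -5, 0, 0.2, 0, 0, 0, 0, -10, 0, 0.2, 0, 0, 0, 0, -10, -20, 0.2, 0, 0, 0, 0, -10, -40, 0.2, 0, 0, 0, -30, -10, -60, 0.2, 0, 0, 0, -65, -6, -60, 0.2, 0, 0, 0, -95, 0, -60, 0.2, 0, 0, 0, -125, 0, -60, 0.2, 0, 0, 0, -125, 0, -60, 0.2])

```text
time: 7.4
tool_pos: [0.3738, -0.394, 0.1554]
ee_rot: [3.141, 0.001, 0.304]
wrist_force: [-0.7, 0.5, 0.4]
width: 0.0378
finger_force: 0.0
```

```bash
python3 - <<'E'
from h import *
S=snap('scene');np.save('s4.npy',S,allow_pickle=True);T=snap('top');np.save('t4.npy',T,allow_pickle=True)
for k,S in(('top',T),('scene',S)):
    P=pts(S);hsv=cv2.cvtColor(S['color'],cv2.COLOR_RGB2HSV)
    reg=(P[...,0]>.35)&(P[...,0]<.65)&(P[...,1]>-.5)&(P[...,1]<-.25)&(P[...,2]>.05)&(P[...,2]<.14)
    red=((hsv[...,0]<8)|(hsv[...,0]>172))&(hsv[...,1]>120)&(hsv[...,2]>60)&reg
    n,l,st,c=cv2.connectedComponentsWithStats(red.astype('uint8'))
    for i in range(1,n):
        if st[i,4]>2: print(k,st[i],c[i],ray(S,*c[i],.122 if k=='top' else .117).round(4))
    blk=(hsv[...,2]<60)&reg&(abs(P[...,2]-.093)<.012)
    n,l,st,c=cv2.connectedComponentsWithStats(blk.astype('uint8'))
    for i in range(1,n):
        if st[i,4]>10: print(k,'blk',st[i],ray(S,*c[i],.094).round(4))
c=cv2.resize(S['color'][135:180,310:370],None,fx=6,fy=9);d=cv2.resize(T['color'][195:285,370:430],None,fx=6,fy=4.5)
cv2.imwrite('pics/m5.png',np.hstack([c,d])[:,:,::-1])
E
```

```text
top [396 210   2   3   4] [396.75 210.75] [ 0.5566 -0.3125  0.122 ]
top [407 232   3   3   9] [408. 233.] [ 0.4919 -0.3447  0.122 ]
top blk [403 241   6   5  21] [ 0.4639 -0.3468  0.094 ]
top blk [406 248   6   5  24] [ 0.4437 -0.3533  0.094 ]
top blk [408 255   6   6  25] [ 0.4224 -0.3598  0.094 ]
top blk [410 262   6   6  26] [ 0.4013 -0.3664  0.094 ]
scene [335 158   2   3   3] [335.33333333 159.        ] [ 0.4891 -0.3367  0.117 ]
```

View pics/m5.png

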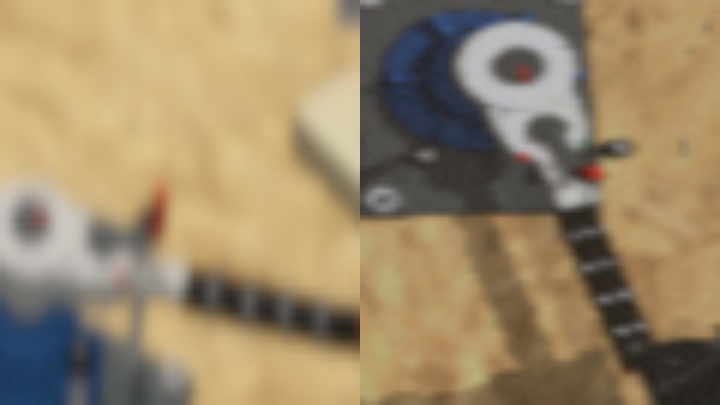

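The lever is now on the right-hand (loosening) side and the handle hasn't moved. Now I'll straddle the grip at 140 mm.

Call:
arm_command(targets=[0, 0, 0, 25, -7, 0, 0.2, 0, 0, 0, 50, -13, 0, 0.2, 0, 0, 0, 64, -17, 0, 0.2, 0, 0, 0, 64, -17, 0, 0.2, 0, 0, 0, 64, -17, 20, 0.2, 0, 0, 0, 64, -17, 35, 0.2, 0, 0, 0, 64, -17, 45, 0.2, 0, 0, 0, 64, -17, 55, 0.2, 0, 0, 0, 64, -17, 65, 0.2, 0, 0, 0, 64, -17, 65, 0.2])

```text
time: 8.5
tool_pos: [0.4314, -0.3571, 0.0881]
ee_rot: [-3.139, 0.002, 0.307]
wrist_force: [0.3, 0.5, -0.9]
width: 0.0375
finger_force: 0.0
```

Call:
arm_command(targets=[0, 0, 0, 0, 0, 10, 0.2, 0, 0, 0, 0, 0, 20, 0.2, 0, 0, 0, 0, 0, 30, 0.2, 0, 0, 0, 0, 0, 40, 0.2, 0, 0, 0, 0, 0, 42, 0.2, 0, 0, 0, 0, 0, 42, 0.2])

```text
time: 9.1
tool_pos: [0.432, -0.3574, 0.0472]
ee_rot: [-3.14, 0.001, 0.308]
wrist_force: [0.3, 0.4, -1.0]
width: 0.0376
finger_force: 0.0
```

```bash
cat > arc.py <<'E'
import numpy as np
A=np.array([.5625,-.315]);R=.138
def pose(th,e):
    u=np.array([np.cos(th),np.sin(th)]);r=np.array([u[1],-u[0]])
    return A-R*u+r*e
def rows(b,by,ths,e):  # base xy, base yaw, handle angles, right offset
    c,s=np.cos(by),np.sin(by)
    for th,ee in zip(ths,np.broadcast_to(e,len(ths))):
        d=pose(th,ee)-b
        print('0,0,%.1f,%.1f,%.1f,0,0.2,'%(-np.degrees(th-by),(c*d[0]+s*d[1])*1e3,(s*d[0]-c*d[1])*1e3),end=' ')
    print()
E
python3 - <<'E'
from arc import *
rows(np.array([.4315,-.3572]),.307,[.307,.307]+list(np.linspace(.27,-.42,16)),[-.005]+[-.009]*17)
E
```

```text
0,0,-0.0,-0.4,-5.6,0,0.2, 0,0,-0.0,-0.4,-9.6,0,0.2, 0,0,2.1,0.1,-14.7,0,0.2, 0,0,4.8,0.8,-21.0,0,0.2, 0,0,7.4,1.9,-27.3,0,0.2, 0,0,10.0,3.3,-33.5,0,0.2, 0,0,12.7,5.0,-39.7,0,0.2, 0,0,15.3,6.9,-45.7,0,0.2, 0,0,17.9,9.1,-51.7,0,0.2, 0,0,20.6,11.6,-57.5,0,0.2, 0,0,23.2,14.3,-63.3,0,0.2, 0,0,25.8,17.3,-68.9,0,0.2, 0,0,28.5,20.6,-74.3,0,0.2, 0,0,31.1,24.1,-79.6,0,0.2, 0,0,33.7,27.9,-84.8,0,0.2, 0,0,36.4,31.9,-89.7,0,0.2, 0,0,39.0,36.1,-94.5,0,0.2, 0,0,41.7,40.5,-99.1,0,0.2,
```

Call:
arm_command(targets=[0, 0, 0, -0.4, -5.5, 0, 0.2, 0, 0, 0, -0.4, -9.5, 0, 0.2, 0, 0, 2.1, 0, -14.7, 0, 0.2, 0, 0, 4.8, 0.8, -21, 0, 0.2, 0, 0, 7.4, 1.9, -27.3, 0, 0.2, 0, 0, 10, 3.3, -33.5, 0, 0.2])

```text
time: 9.7
tool_pos: [0.4256, -0.3255, 0.0486]
ee_rot: [3.139, -0.001, 0.131]
wrist_force: [0.8, -2.7, -0.6]
width: 0.0378
finger_force: 1.4
```

```bash
python3 - <<'E'
from arc import *
rows(pose(.1325,-.009),.1325,list(np.linspace(.08,-.42,11))+[-.42],-.009)
print(pose(-.42,-.009))
b=pose(-.42,-.009)
rows(b,-.42,[-.42]*3+list(np.linspace(-.40,-.2,7)),[-.002,.004,.009]+[.010]*7)
E
```

```text
0,0,3.0,0.7,-7.2,0,0.2, 0,0,5.9,1.6,-14.1,0,0.2, 0,0,8.7,3.0,-20.9,0,0.2, 0,0,11.6,4.6,-27.6,0,0.2, 0,0,14.5,6.6,-34.2,0,0.2, 0,0,17.3,8.9,-40.7,0,0.2, 0,0,20.2,11.6,-47.1,0,0.2, 0,0,23.1,14.6,-53.3,0,0.2, 0,0,25.9,17.8,-59.4,0,0.2, 0,0,28.8,21.4,-65.4,0,0.2, 0,0,31.7,25.3,-71.1,0,0.2, 0,0,31.7,25.3,-71.1,0,0.2, 
[ 0.44016357 -0.25051126]
0,0,-0.0,0.0,7.0,0,0.2, 0,0,-0.0,0.0,13.0,0,0.2, 0,0,-0.0,0.0,18.0,0,0.2, 0,0,-1.1,0.2,21.8,0,0.2, 0,0,-3.1,0.7,26.3,0,0.2, 0,0,-5.0,1.4,30.9,0,0.2, 0,0,-6.9,2.2,35.4,0,0.2, 0,0,-8.8,3.1,40.0,0,0.2, 0,0,-10.7,4.3,44.4,0,0.2, 0,0,-12.6,5.5,48.9,0,0.2,
```

Call:
arm_command(targets=[0, 0, 3, 0.7, -7.2, 0, 0.2, 0, 0, 5.9, 1.6, -14.1, 0, 0.2, 0, 0, 8.7, 3, -21, 0, 0.2, 0, 0, 11.6, 4.6, -27.6, 0, 0.2, 0, 0, 14.5, 6.6, -34.2, 0, 0.2, 0, 0, 17.3, 8.9, -40.7, 0, 0.2, 0, 0, 20.2, 11.6, -47, 0, 0.2, 0, 0, 23, 14.6, -53.3, 0, 0.2, 0, 0, 26, 17.8, -59.4, 0, 0.2, 0, 0, 28.8, 21.4, -65.4, 0, 0.2, 0, 0, 31.7, 25.3, -71, 0, 0.2, 0, 0, 31.7, 25.3, -71, 0, 0.2])

```text
time: 10.9
tool_pos: [0.4412, -0.2509, 0.0486]
ee_rot: [3.141, -0.001, -0.419]
wrist_force: [-0.5, 0.4, 0.3]
width: 0.0378
finger_force: 0.3
```

Call:
arm_command(targets=[0, 0, 0, 0, 7, 0, 0.2, 0, 0, 0, 0, 13, 0, 0.2, 0, 0, 0, 0, 18, 0, 0.2, 0, 0, -1.1, 0.2, 21.8, 0, 0.2, 0, 0, -3, 0.7, 26.3, 0, 0.2, 0, 0, -5, 1.4, 30.9, 0, 0.2, 0, 0, -6.9, 2.2, 35.4, 0, 0.2, 0, 0, -8.8, 3.1, 40, 0, 0.2, 0, 0, -10.7, 4.3, 44.4, 0, 0.2, 0, 0, -12.6, 5.5, 48.9, 0, 0.2])

```text
time: 11.9
tool_pos: [0.4261, -0.2976, 0.0481]
ee_rot: [-3.14, -0.0, -0.198]
wrist_force: [0.6, 3.0, 1.6]
width: 0.0373
finger_force: 1.3
```

```bash
python3 - <<'E'
from arc import *
rows(pose(-.2,.010),-.2,np.linspace(-.17,.10,9),.010)
rows(pose(.1,.010),.1,np.linspace(.125,.35,10),.010)
print(pose(.1,.01),pose(.35,.01))
E
```

```text
0,0,-1.7,0.4,4.1,0,0.2, 0,0,-3.7,0.9,8.8,0,0.2, 0,0,-5.6,1.6,13.4,0,0.2, 0,0,-7.5,2.5,18.0,0,0.2, 0,0,-9.5,3.5,22.5,0,0.2, 0,0,-11.4,4.7,27.1,0,0.2, 0,0,-13.3,6.0,31.5,0,0.2, 0,0,-15.3,7.5,36.0,0,0.2, 0,0,-17.2,9.1,40.3,0,0.2, 
0,0,-1.4,0.3,3.4,0,0.2, 0,0,-2.9,0.7,6.9,0,0.2, 0,0,-4.3,1.1,10.3,0,0.2, 0,0,-5.7,1.7,13.7,0,0.2, 0,0,-7.2,2.3,17.1,0,0.2, 0,0,-8.6,3.0,20.5,0,0.2, 0,0,-10.0,3.8,23.9,0,0.2, 0,0,-11.5,4.7,27.2,0,0.2, 0,0,-12.9,5.7,30.5,0,0.2, 0,0,-14.3,6.8,33.8,0,0.2, 
[ 0.42618776 -0.33872705] [ 0.43629554 -0.37171362]
```

Call:
arm_command(targets=[0, 0, -1.7, 0.4, 4, 0, 0.2, 0, 0, -3.7, 0.9, 8.8, 0, 0.2, 0, 0, -5.6, 1.6, 13.4, 0, 0.2, 0, 0, -7.5, 2.5, 18, 0, 0.2, 0, 0, -9.5, 3.5, 22.5, 0, 0.2, 0, 0, -11.4, 4.7, 27, 0, 0.2, 0, 0, -13.3, 6, 31.5, 0, 0.2, 0, 0, -15.3, 7.5, 36, 0, 0.2, 0, 0, -17.2, 9.1, 40.3, 0, 0.2])

```text
time: 12.8
tool_pos: [0.4268, -0.337, 0.048]
ee_rot: [-3.136, 0.0, 0.103]
wrist_force: [-1.0, 6.8, 4.1]
width: 0.0378
finger_force: 3.3
```

Call:
arm_command(targets=[0, 0, -1.4, 0.3, 3.4, 0, 0.2, 0, 0, -2.9, 0.7, 6.9, 0, 0.2, 0, 0, -4.3, 1.1, 10.3, 0, 0.2, 0, 0, -5.7, 1.7, 13.7, 0, 0.2, 0, 0, -7.2, 2.3, 17, 0, 0.2, 0, 0, -8.6, 3, 20.5, 0, 0.2, 0, 0, -10, 3.8, 23.9, 0, 0.2, 0, 0, -11.5, 4.7, 27.2, 0, 0.2, 0, 0, -12.9, 5.7, 30.5, 0, 0.2, 0, 0, -14.3, 6.8, 33.8, 0, 0.2])

```text
time: 13.8
tool_pos: [0.4363, -0.3701, 0.048]
ee_rot: [-3.136, 0.0, 0.352]
wrist_force: [-1.1, 6.0, 5.5]
width: 0.0375
finger_force: 3.2
```

```bash
python3 - <<'E'
from arc import *
rows(pose(.35,.010),.35,np.linspace(.38,.53,6),.010)
print('return');b=pose(.53,.01)
rows(b,.53,[.53]*3+list(np.linspace(.49,-.1,14)),[.003,-.003,-.009]+[-.009]*14)
b=pose(-.1,-.009)
rows(b,-.1,list(np.linspace(-.14,-.42,7))+[-.42]*4,[-.009]*8+[-.002,.004,.009])
E
```

```text
0,0,-1.7,0.4,4.1,0,0.2, 0,0,-3.4,0.8,8.3,0,0.2, 0,0,-5.2,1.5,12.4,0,0.2, 0,0,-6.9,2.2,16.4,0,0.2, 0,0,-8.6,3.0,20.5,0,0.2, 0,0,-10.3,4.0,24.5,0,0.2, 
return
0,0,-0.0,0.0,-7.0,0,0.2, 0,0,-0.0,0.0,-13.0,0,0.2, 0,0,-0.0,0.0,-19.0,0,0.2, 0,0,2.3,0.5,-24.5,0,0.2, 0,0,4.9,1.3,-30.7,0,0.2, 0,0,7.5,2.4,-36.9,0,0.2, 0,0,10.1,3.7,-43.0,0,0.2, 0,0,12.7,5.4,-49.1,0,0.2, 0,0,15.3,7.3,-55.1,0,0.2, 0,0,17.9,9.4,-61.0,0,0.2, 0,0,20.5,11.9,-66.7,0,0.2, 0,0,23.1,14.6,-72.4,0,0.2, 0,0,25.7,17.5,-77.9,0,0.2, 0,0,28.3,20.8,-83.3,0,0.2, 0,0,30.9,24.2,-88.6,0,0.2, 0,0,33.5,27.9,-93.7,0,0.2, 0,0,36.1,31.8,-98.6,0,0.2, 
0,0,2.3,0.5,-5.5,0,0.2, 0,0,5.0,1.3,-11.9,0,0.2, 0,0,7.6,2.4,-18.3,0,0.2, 0,0,10.3,3.8,-24.6,0,0.2, 0,0,13.0,5.6,-30.8,0,0.2, 0,0,15.7,7.6,-36.9,0,0.2, 0,0,18.3,9.8,-43.0,0,0.2, 0,0,18.3,9.8,-43.0,0,0.2, 0,0,18.3,7.6,-36.3,0,0.2, 0,0,18.3,5.7,-30.6,0,0.2, 0,0,18.3,4.2,-25.9,0,0.2,
```

Call:
arm_command(targets=[0, 0, -1.7, 0.4, 4, 0, 0.2, 0, 0, -3.4, 0.8, 8.3, 0, 0.2, 0, 0, -5.2, 1.5, 12.4, 0, 0.2, 0, 0, -6.9, 2.2, 16.4, 0, 0.2, 0, 0, -8.6, 3, 20.5, 0, 0.2, 0, 0, -10.3, 4, 24.5, 0, 0.2])

```text
time: 14.4
tool_pos: [0.4481, -0.3919, 0.048]
ee_rot: [-3.136, -0.0, 0.532]
wrist_force: [-3.0, 5.9, 5.2]
width: 0.0375
finger_force: 3.2
```

```bash
python3 - <<'E'
from h import *
for f in('t1','now'):
    S=np.load('top1.npy',allow_pickle=True).item() if f=='t1' else snap('top')
    I=S['color'][195:225,380:412].astype(int)
    red=(I[...,0]-I[...,1:].max(-1)).astype(float); w=np.clip(red-25,0,None)
    v,u=np.mgrid[195:225,380:412]
    m=np.hypot(u-396.5,v-209.5)<6.5
    w=w*m;print(f,w.sum(),(w*u).sum()/w.sum(),(w*v).sum()/w.sum(),I[14,16])
E
```

```text
t1 132.0 396.6439393939394 210.81060606060606 [94 66 61]
now 232.0 397.67672413793105 210.10775862068965 [98 69 64]
```

Call:
arm_command(targets=[0, 0, 0, 0, -7, 0, 0.2, 0, 0, 0, 0, -13, 0, 0.2, 0, 0, 0, 0, -19, 0, 0.2, 0, 0, 2.3, 0.5, -24.5, 0, 0.2, 0, 0, 4.9, 1.3, -30.7, 0, 0.2, 0, 0, 7.5, 2.4, -36.9, 0, 0.2, 0, 0, 10, 3.7, -43, 0, 0.2, 0, 0, 12.7, 5.4, -49, 0, 0.2, 0, 0, 15.3, 7.3, -55, 0, 0.2, 0, 0, 17.9, 9.4, -61, 0, 0.2, 0, 0, 20.5, 11.9, -66.7, 0, 0.2, 0, 0, 23, 14.6, -72.4, 0, 0.2, 0, 0, 25.7, 17.5, -78, 0, 0.2, 0, 0, 28.3, 20.8, -83.3, 0, 0.2, 0, 0, 31, 24.2, -88.6, 0, 0.2, 0, 0, 33.5, 28, -93.7, 0, 0.2, 0, 0, 36, 31.8, -98.6, 0, 0.2])

```text
time: 16.15
tool_pos: [0.4266, -0.2938, 0.0479]
ee_rot: [3.138, -0.001, -0.101]
wrist_force: [1.0, -3.5, -2.3]
width: 0.0381
finger_force: 1.6
```

Call:
arm_command(targets=[0, 0, 2.3, 0.5, -5.5, 0, 0.2, 0, 0, 5, 1.3, -12, 0, 0.2, 0, 0, 7.6, 2.4, -18.3, 0, 0.2, 0, 0, 10.3, 3.8, -24.6, 0, 0.2, 0, 0, 13, 5.6, -30.8, 0, 0.2, 0, 0, 15.7, 7.6, -37, 0, 0.2, 0, 0, 18.3, 9.8, -43, 0, 0.2, 0, 0, 18.3, 9.8, -43, 0, 0.2, 0, 0, 18.3, 7.6, -36.3, 0, 0.2, 0, 0, 18.3, 5.7, -30.6, 0, 0.2, 0, 0, 18.3, 4.2, -26, 0, 0.2])

```text
time: 17.25
tool_pos: [0.4333, -0.2677, 0.048]
ee_rot: [-3.141, 0.0, -0.419]
wrist_force: [0.7, 2.3, 1.0]
width: 0.0378
finger_force: 1.2
```

```bash
python3 - <<'E'
from arc import *
rows(pose(-.42,.009),-.42,np.linspace(-.40,-.04,18),.010)
print()
rows(pose(-.04,.01),-.04,np.linspace(-.025,.11,10),.010)
print()
rows(pose(.11,.01),.11,np.linspace(.125,.26,10),.010)
E
```

```text
0,0,-1.1,0.2,3.8,0,0.2, 0,0,-2.4,0.5,6.7,0,0.2, 0,0,-3.6,0.9,9.6,0,0.2, 0,0,-4.8,1.3,12.5,0,0.2, 0,0,-6.0,1.8,15.4,0,0.2, 0,0,-7.2,2.3,18.2,0,0.2, 0,0,-8.4,3.0,21.1,0,0.2, 0,0,-9.6,3.6,24.0,0,0.2, 0,0,-10.9,4.4,26.8,0,0.2, 0,0,-12.1,5.1,29.6,0,0.2, 0,0,-13.3,6.0,32.4,0,0.2, 0,0,-14.5,6.9,35.2,0,0.2, 0,0,-15.7,7.9,38.0,0,0.2, 0,0,-16.9,8.9,40.7,0,0.2, 0,0,-18.1,10.0,43.5,0,0.2, 0,0,-19.3,11.1,46.2,0,0.2, 0,0,-20.6,12.3,48.8,0,0.2, 0,0,-21.8,13.6,51.5,0,0.2, 

0,0,-0.9,0.2,2.1,0,0.2, 0,0,-1.7,0.4,4.1,0,0.2, 0,0,-2.6,0.6,6.2,0,0.2, 0,0,-3.4,0.8,8.3,0,0.2, 0,0,-4.3,1.1,10.3,0,0.2, 0,0,-5.2,1.5,12.4,0,0.2, 0,0,-6.0,1.8,14.4,0,0.2, 0,0,-6.9,2.2,16.4,0,0.2, 0,0,-7.7,2.6,18.5,0,0.2, 0,0,-8.6,3.0,20.5,0,0.2, 

0,0,-0.9,0.2,2.1,0,0.2, 0,0,-1.7,0.4,4.1,0,0.2, 0,0,-2.6,0.6,6.2,0,0.2, 0,0,-3.4,0.8,8.3,0,0.2, 0,0,-4.3,1.1,10.3,0,0.2, 0,0,-5.2,1.5,12.4,0,0.2, 0,0,-6.0,1.8,14.4,0,0.2, 0,0,-6.9,2.2,16.4,0,0.2, 0,0,-7.7,2.6,18.5,0,0.2, 0,0,-8.6,3.0,20.5,0,0.2,
```

Call:
arm_command(targets=[0, 0, -1.1, 0.2, 3.8, 0, 0.2, 0, 0, -2.4, 0.5, 6.7, 0, 0.2, 0, 0, -3.6, 0.9, 9.6, 0, 0.2, 0, 0, -4.8, 1.3, 12.5, 0, 0.2, 0, 0, -6, 1.8, 15.4, 0, 0.2])

```text
time: 17.75
tool_pos: [0.4289, -0.282, 0.048]
ee_rot: [-3.141, 0.0, -0.312]
wrist_force: [-0.3, 3.1, 1.7]
width: 0.0376
finger_force: 1.3
```

```bash
python3 - <<'E'
from arc import *
b=-.318
rows(pose(b,.01),b,b+.02*np.arange(1,6),.010)
b=-.218
rows(pose(b,.01),b,b+.02*np.arange(1,9),.010)
E
```

```text
0,0,-1.1,0.2,2.8,0,0.2, 0,0,-2.3,0.5,5.5,0,0.2, 0,0,-3.4,0.8,8.3,0,0.2, 0,0,-4.6,1.2,11.0,0,0.2, 0,0,-5.7,1.7,13.7,0,0.2, 
0,0,-1.1,0.2,2.8,0,0.2, 0,0,-2.3,0.5,5.5,0,0.2, 0,0,-3.4,0.8,8.3,0,0.2, 0,0,-4.6,1.2,11.0,0,0.2, 0,0,-5.7,1.7,13.7,0,0.2, 0,0,-6.9,2.2,16.4,0,0.2, 0,0,-8.0,2.7,19.2,0,0.2, 0,0,-9.2,3.4,21.9,0,0.2,
```

Call:
arm_command(targets=[0, 0, -1.1, 0.2, 2.8, 0, 0.2, 0, 0, -2.3, 0.5, 5.5, 0, 0.2, 0, 0, -3.4, 0.8, 8.3, 0, 0.2, 0, 0, -4.6, 1.2, 11, 0, 0.2, 0, 0, -5.7, 1.7, 13.7, 0, 0.2])

```text
time: 18.25
tool_pos: [0.4265, -0.2943, 0.0479]
ee_rot: [-3.139, 0.001, -0.212]
wrist_force: [0.6, 7.1, 2.5]
width: 0.0377
finger_force: 3.1
```

Call:
arm_command(targets=[0, 0, -1.1, 0.2, 2.8, 0, 0.2, 0, 0, -2.3, 0.5, 5.5, 0, 0.2, 0, 0, -3.4, 0.8, 8.3, 0, 0.2])

```text
time: 18.55
tool_pos: [0.4255, -0.3026, 0.0479]
ee_rot: [-3.139, 0.001, -0.153]
wrist_force: [-0.8, 5.3, 3.0]
width: 0.0376
finger_force: 3.2
```

Call:
arm_command(targets=[0, 0, -1.1, 0.2, 2.8, 0, 0.2, 0, 0, -2.3, 0.5, 5.5, 0, 0.2])

```text
time: 18.75
tool_pos: [0.4251, -0.3081, 0.0479]
ee_rot: [-3.139, 0.001, -0.113]
wrist_force: [-0.1, 6.6, 3.4]
width: 0.038
finger_force: 3.1
```

Call:
arm_command(targets=[0, 0, -1.1, 0.2, 2.8, 0, 0.2, 0, 0, -2.3, 0.5, 5.5, 0, 0.2])

```text
time: 18.95
tool_pos: [0.4249, -0.3136, 0.0479]
ee_rot: [-3.139, 0.001, -0.072]
wrist_force: [0.1, 6.7, 3.0]
width: 0.0376
finger_force: 3.1
```

```bash
python3 - <<'E'
from h import *
ims={'0':[np.load(f,allow_pickle=True).item()['color'] for f in('top1.npy','t4.npy')],'now':[snap('top')['color'] for _ in range(4)]}
for k,L in ims.items():
    I=np.mean([l[196:226,381:413].astype(float) for l in L],0)
    v,u=np.mgrid[196:226,381:413];m=np.hypot(u-396.7,v-209.7)<6
    G=I[...,1:].mean(-1);w=np.clip(130-G,0,None)*m   # dark disc incl. mark
    c=np.array([(w*u).sum(),(w*v).sum()])/w.sum()
    r=np.clip(I[...,0]-G-12,0,None)*m
    q=np.array([(r*u).sum(),(r*v).sum()])/r.sum()
    a=np.arctan2(-(q-c)[1],(q-c)[0]);print(k,c,q,np.hypot(*(q-c)),a)
    print((I[...,0]-G)[8:20,9:23].round().astype(int))
E
```

```text
0 [395.8706124  209.36771845] [396.78054475 210.83501946] 1.7265425367324603 -1.0156993301718578
[[-1  0 -2 -2 -2 -2  0 -2 -3 -4 -2 -4 -3 -2]
 [-2 -3 -2 -2 -1 -2  0 -2 -2 -2 -4 -3 -2 -1]
 [-2 -2 -2 -1  1  1  2  0  0 -1 -2 -2 -2 -1]
 [-2 -2  0  1  4  2  1  3  1  1 -1 -1 -1 -1]
 [-4  0  2  4  3  4 10  8  4  1  0  0  0  0]
 [-2 -1  3  3  2 10 31 28 10  3  1  0  0  0]
 [ 0  1  4  4  2 15 50 54 23  4  0 -1 -1 -1]
 [ 0  1  4  3  2 12 44 59 30  4 -1  0 -1 -1]
 [ 0  0  2  4  3  8 36 52 28  2 -1 -1 -2 -2]
 [-1 -2  0  2  2  2 11 24 15  1 -1 -2 -2 -1]
 [-2 -2 -2 -2 -2 -2 -1  2  1 -2 -2 -1 -1 -2]
 [-1 -2 -2  0 -1 -3 -3 -3 -2 -2 -2 -2 -1  0]]
now [395.90025151 209.28732394] [397.79124443 209.93068504] 1.9974402912573672 -0.3279392461379154
[[-2 -2 -2 -2 -2 -1 -1 -1 -2 -1 -2 -2 -1  0]
 [-3 -2 -2 -2 -1 -1  0 -1 -1 -2 -2 -3 -3 -2]
 [-4 -4 -3 -2  1  0  0  2  0 -2 -2 -3 -3 -2]
 [-2 -2 -1  0  2  2  1  1  2  0 -2 -4 -4 -3]
 [-1  0  2  3  2  3 10 14  8  1 -2 -2 -2 -3]
 [ 0  1  4  2  2  7 29 49 41 16  2 -2 -2 -2]
 [-1  2  3  4  2  4 23 57 69 48 13  1 -1  0]
 [-2  0  3  4  3  2  5 19 40 41 18  1 -1  0]
 [-2 -1  0  3  3  2  1  3  5  8  2 -1 -2 -2]
 [-2 -2 -2  0  2  1  1  1 -1 -2 -2 -2 -1 -1]
 [-3 -2 -1 -2 -1 -1 -2 -2 -2 -2 -2 -2 -2 -3]
 [-2 -4 -3 -2 -3 -3 -3 -2 -3 -2 -1 -2 -3 -6]]
```

The mark shows the bolt has turned about 0.7 rad. The lag readings give an arm stiffness of about 2–3 N/mm, so steps of 5 mm or less per check are safe.

Call:
arm_command(targets=[0, 0, -1.1, 0.2, 2.8, 0, 0.2, 0, 0, -2.3, 0.5, 5.5, 0, 0.2])

```text
time: 19.35
tool_pos: [0.4249, -0.3191, 0.0479]
ee_rot: [-3.139, 0.001, -0.032]
wrist_force: [0.1, 5.8, 3.5]
width: 0.0377
finger_force: 3.1
```

Call:
arm_command(targets=[0, 0, -1.1, 0.2, 2.6, 0, 0.2, 0, 0, -2.2, 0.5, 5.2, 0, 0.2])

```text
time: 19.55
tool_pos: [0.4251, -0.3244, 0.0479]
ee_rot: [-3.139, 0.001, 0.006]
wrist_force: [-0.6, 7.1, 3.2]
width: 0.0375
finger_force: 3.1
```

Call:
arm_command(targets=[0, 0, -1.1, 0.2, 2.6, 0, 0.2, 0, 0, -2.2, 0.5, 5.2, 0, 0.2])

```text
time: 19.75
tool_pos: [0.4256, -0.3296, 0.0479]
ee_rot: [-3.139, 0.001, 0.044]
wrist_force: [-1.1, 5.8, 3.6]
width: 0.0377
finger_force: 3.1
```

Call:
arm_command(targets=[0, 0, -1.1, 0.2, 2.6, 0, 0.2, 0, 0, -2.2, 0.5, 5.2, 0, 0.2])

```text
time: 19.95
tool_pos: [0.4262, -0.3348, 0.0479]
ee_rot: [-3.139, 0.001, 0.083]
wrist_force: [-0.7, 7.0, 3.6]
width: 0.038
finger_force: 3.1
```

Call:
arm_command(targets=[0, 0, -1.1, 0.2, 2.6, 0, 0.2, 0, 0, -2.2, 0.5, 5.2, 0, 0.2])

```text
time: 20.15
tool_pos: [0.427, -0.34, 0.0479]
ee_rot: [-3.139, 0.001, 0.121]
wrist_force: [-0.7, 5.4, 3.4]
width: 0.0379
finger_force: 3.1
```

Call:
arm_command(targets=[0, 0, -1.1, 0.2, 2.6, 0, 0.2, 0, 0, -2.2, 0.5, 5.2, 0, 0.2])

```text
time: 20.35
tool_pos: [0.4281, -0.3451, 0.0479]
ee_rot: [-3.139, 0.001, 0.159]
wrist_force: [-0.5, 5.8, 3.6]
width: 0.0376
finger_force: 3.1
```

Call:
arm_command(targets=[0, 0, -1.1, 0.2, 2.6, 0, 0.2, 0, 0, -2.2, 0.5, 5.2, 0, 0.2])

```text
time: 20.55
tool_pos: [0.4293, -0.3502, 0.0479]
ee_rot: [-3.139, 0.001, 0.198]
wrist_force: [-2.0, 5.7, 4.6]
width: 0.0375
finger_force: 3.1
```

Call:
arm_command(targets=[0, 0, -1.1, 0.2, 2.6, 0, 0.2, 0, 0, -2.2, 0.5, 5.2, 0, 0.2])

```text
time: 20.75
tool_pos: [0.4307, -0.3552, 0.0479]
ee_rot: [-3.139, 0.001, 0.236]
wrist_force: [-1.8, 5.4, 4.4]
width: 0.0377
finger_force: 3.1
```

Call:
arm_command(targets=[0, 0, -1.1, 0.2, 2.6, 0, 0.2, 0, 0, -2.2, 0.5, 5.2, 0, 0.2])

```text
time: 20.95
tool_pos: [0.4321, -0.3593, 0.0478]
ee_rot: [-3.137, 0.001, 0.275]
wrist_force: [-3.3, 8.7, 5.0]
width: 0.0379
finger_force: 4.4
```

The force has risen to 9.3 N and the travel is falling short, so this may be the collar. I'll continue in small steps.

Call:
arm_command(targets=[0, 0, 0, 0, 0.8, 0, 0.2, 0, 0, 0, 0, 1.5, 0, 0.2, 0, 0, 0, 0, 1.5, 0, 0.2])

```text
time: 21.25
tool_pos: [0.4323, -0.3605, 0.0479]
ee_rot: [-3.136, 0.002, 0.274]
wrist_force: [-2.3, 8.0, 6.7]
width: 0.0377
finger_force: 4.4
```

Call:
arm_command(targets=[0, 0, 0, 0, 1, 0, 0.2, 0, 0, 0, 0, 2, 0, 0.2, 0, 0, 0, 0, 2, 0, 0.2])

```text
time: 21.55
tool_pos: [0.4326, -0.3618, 0.0478]
ee_rot: [-3.135, 0.002, 0.274]
wrist_force: [-3.8, 8.7, 7.2]
width: 0.038
finger_force: 5.0
```

Call:
arm_command(targets=[0, 0, 0, 0, 0, -1, 0.2, 0, 0, 0, 0, 1, -2, 0.2, 0, 0, 0, 0, 2, -2, 0.2, 0, 0, 0, 0, 2, -2, 0.2])

```text
time: 21.95
tool_pos: [0.4326, -0.3624, 0.0478]
ee_rot: [-3.131, 0.003, 0.275]
wrist_force: [-2.7, 10.0, 1.0]
width: 0.0381
finger_force: 5.2
```

Call:
arm_command(targets=[0, 0, 0, 0, 1, 0, 0.2, 0, 0, 0, 0, 2, 0, 0.2, 0, 0, 0, 0, 2, 0, 0.2])

```text
time: 22.25
tool_pos: [0.4329, -0.3638, 0.0478]
ee_rot: [-3.13, 0.003, 0.275]
wrist_force: [-2.1, 11.5, 1.4]
width: 0.0376
finger_force: 5.8
```

Call:
arm_command(targets=[0, 0, 0, 0, 1.5, 0, 0.2, 0, 0, 0, 0, 3, 0, 0.2, 0, 0, 0, 0, 3, 0, 0.2])

```text
time: 22.55
tool_pos: [0.4334, -0.3661, 0.0477]
ee_rot: [-3.129, 0.004, 0.275]
wrist_force: [-3.8, 13.0, 2.5]
width: 0.0376
finger_force: 6.5
```

```bash
python3 - <<'E'
from h import *
L=[snap('top') for _ in range(4)]
I=np.mean([l['color'][196:226,381:413].astype(float) for l in L],0)
v,u=np.mgrid[196:226,381:413];m=np.hypot(u-396.7,v-209.7)<6
G=I[...,1:].mean(-1);r=np.clip(I[...,0]-G-12,0,None)*m
q=np.array([(r*u).sum(),(r*v).sum()])/r.sum();c=np.array([395.88,209.33]);print(q,np.arctan2(-(q-c)[1],(q-c)[0]))
S=snap('scene')
for k,X in(('top',L[0]),('scene',S)):
    P=pts(X);hsv=cv2.cvtColor(X['color'],cv2.COLOR_RGB2HSV)
    w=(hsv[...,1]<70)&(hsv[...,2]>100)&(abs(P[...,2]-.095)<.01)&(abs(P[...,0]-.55)<.08)&(abs(P[...,1]+.33)<.06)
    n=P[w&(P[...,0]<.52)];print(k,w.sum(),n.mean(0) if len(n) else 0)
    red=((hsv[...,0]<8)|(hsv[...,0]>172))&(hsv[...,1]>120)&(hsv[...,2]>50)&(P[...,0]>.33)&(P[...,0]<.6)&(P[...,1]<-.25)&(P[...,1]>-.5)
    n,l,st,cc=cv2.connectedComponentsWithStats(red.astype('uint8'))
    for i in range(1,n):
        if st[i,4]>1: print(k,st[i],cc[i],ray(X,*cc[i],.12).round(4),ray(X,*cc[i],.088).round(4))
a=cv2.resize(S['color'][135:195,290:390],None,fx=5,fy=7);b=cv2.resize(L[0]['color'][190:290,375:435],None,fx=4.5,fy=4.2)
cv2.imwrite('pics/m6.png',np.hstack([a,b])[:,:,::-1])
o=robot.get_obs();print(o['wrist_force'],o['time'],o['tool_pos'])
E
```

```text
[398.01381999 209.39369242] -0.029840151175828115
top 456 [ 0.49946271 -0.33484948  0.09339331]
top [397 209   2   2   3] [397.66666667 209.33333333] [ 0.5611 -0.3158  0.12  ] [ 0.5654 -0.3253  0.088 ]
top [396 230   2   1   2] [396.5 230. ] [ 0.5001 -0.3117  0.12  ] [ 0.5027 -0.321   0.088 ]
top [408 231   3   3   8] [409.125 232.125] [ 0.4947 -0.3487  0.12  ] [ 0.4971 -0.359   0.088 ]
scene 262 [ 0.5003333  -0.32557951  0.09348176]
[-4.04911104 11.91710117  2.30718662] 22.8 [ 0.43341681 -0.36606258  0.04774626]
```

View pics/m6.png

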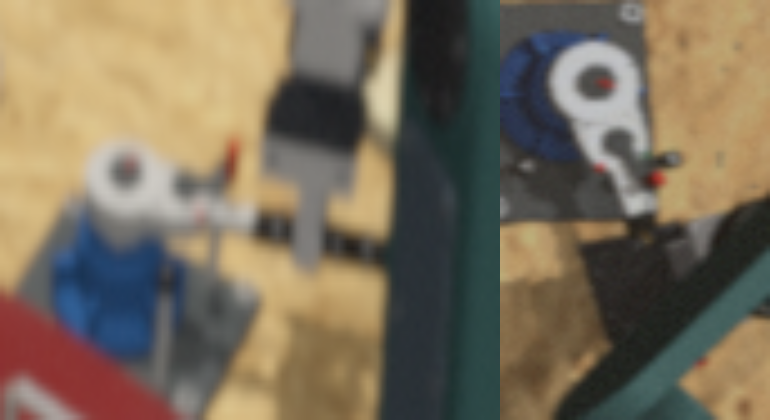

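The finger sits squarely on the handle and the lever is on the right. The handle is well clear of the post. Resistance is building against the collar, so I'll keep ramping towards 18 N.

Call:
arm_command(targets=[0, 0, 0, 0, 1.5, -0.3, 0.2, 0, 0, 0, 0, 3, -0.5, 0.2, 0, 0, 0, 0, 3, -0.5, 0.2])

```text
time: 23.1
tool_pos: [0.4339, -0.368, 0.0477]
ee_rot: [-3.126, 0.004, 0.275]
wrist_force: [-4.4, 14.2, 2.6]
width: 0.0376
finger_force: 7.3
```

Call:
arm_command(targets=[0, 0, 0, 0, 1.5, -0.3, 0.2, 0, 0, 0, 0, 3, -0.5, 0.2, 0, 0, 0, 0, 3, -0.5, 0.2])

```text
time: 23.4
tool_pos: [0.4344, -0.3699, 0.0477]
ee_rot: [-3.124, 0.004, 0.275]
wrist_force: [-5.0, 15.1, 2.1]
width: 0.0377
finger_force: 8.0
```

Call:
arm_command(targets=[0, 0, 0, 0, 2, -0.2, 0.2, 0, 0, 0, 0, 3.8, -0.5, 0.2, 0, 0, 0, 0, 3.8, -0.5, 0.2])

```text
time: 23.7
tool_pos: [0.4351, -0.3725, 0.0477]
ee_rot: [-3.122, 0.005, 0.276]
wrist_force: [-5.2, 16.9, 1.5]
width: 0.0378
finger_force: 8.8
```

Call:
arm_command(targets=[0, 0, 0, 0, 1, 0, 0.2, 0, 0, 0, 0, 1, 0, 0.2, 0, 0, 0, 0, 1, 0, 0.2, 0, 0, 0, 0, 1, 0, 0.2])

```text
time: 24.1
tool_pos: [0.4352, -0.3731, 0.0476]
ee_rot: [-3.121, 0.005, 0.276]
wrist_force: [-5.1, 16.2, 2.4]
width: 0.038
finger_force: 9.1
```

Call:
arm_command(targets=[0, 0, 0, 0, 0, 0, 0.2, 0, 0, 0, 0, 0, 0, 0.2, 0, 0, 0, 0, 0, 0, 0.2, 0, 0, 0, 0, 0, 0, 0.2, 0, 0, 0, 0, 0, 0, 0.2])

```text
time: 24.6
tool_pos: [0.4352, -0.3731, 0.0476]
ee_rot: [-3.121, 0.005, 0.276]
wrist_force: [-5.6, 17.0, 0.7]
width: 0.0377
finger_force: 9.1
```

Call:
arm_command(targets=[0, 0, 0, 0, 1.2, -0.2, 0.2, 0, 0, 0, 0, 1.2, -0.2, 0.2, 0, 0, 0, 0, 1.2, -0.2, 0.2, 0, 0, 0, 0, 1.2, -0.2, 0.2, 0, 0, 0, 0, 1.2, -0.2, 0.2, 0, 0, 0, 0, 1.2, -0.2, 0.2, 0, 0, 0, 0, 1.2, -0.2, 0.2, 0, 0, 0, 0, 1.2, -0.2, 0.2])

```text
time: 25.4
tool_pos: [0.4355, -0.3739, 0.0476]
ee_rot: [-3.12, 0.005, 0.276]
wrist_force: [-5.2, 18.5, 0.4]
width: 0.0379
finger_force: 9.4
```

Call:
arm_command(targets=[0, 0, 0, 0, -4, 0, 0.2, 0, 0, 0, 0, -8, 0, 0.2, 0, 0, 0, 0, -12, 0, 0.2, 0, 0, 0, 0, -16, 0, 0.2, 0, 0, 0, 0, -20, 0, 0.2, 0, 0, 0, 0, -20, 0, 0.2])

```text
time: 26.0
tool_pos: [0.4319, -0.3608, 0.049]
ee_rot: [-3.134, 0.003, 0.274]
wrist_force: [-1.4, 6.7, -2.8]
width: 0.0377
finger_force: 3.4
```

Call:
arm_command(targets=[0, 0, 0, 0, -4, 0, 0.2, 0, 0, 0, 0, -8, 0, 0.2, 0, 0, 0, 0, -11, 0, 0.2, 0, 0, 0, 0, -11, 0, 0.2])

```text
time: 26.4
tool_pos: [0.4311, -0.3537, 0.0525]
ee_rot: [3.139, -0.0, 0.273]
wrist_force: [0.0, 1.3, -0.9]
width: 0.0375
finger_force: 0.7
```

Call:
arm_command(targets=[0, 0, 0, 0, -4, 0, 0.2, 0, 0, 0, 0, -8, 0, 0.2, 0, 0, 0, 0, -8, 0, 0.2])

```text
time: 26.7
tool_pos: [0.4289, -0.3456, 0.0523]
ee_rot: [3.14, -0.001, 0.273]
wrist_force: [0.0, -0.3, -0.3]
width: 0.0379
finger_force: 0.0
```

Free of contact. I'll lift clear and retreat back over the handle's end.

Call:
arm_command(targets=[0, 0, 0, 0, 0, -10, 0.2, 0, 0, 0, 0, 0, -30, 0.2, 0, 0, 0, 0, 0, -55, 0.2, 0, 0, 0, 0, 0, -85, 0.2, 0, 0, 0, 0, 0, -115, 0.2, 0, 0, 0, -30, 10, -130, 0.2, 0, 0, 0, -70, 30, -130, 0.2, 0, 0, 0, -110, 50, -130, 0.2, 0, 0, 0, -150, 60, -130, 0.2, 0, 0, 0, -180, 70, -130, 0.2, 0, 0, 0, -180, 70, -130, 0.2])

```text
time: 27.8
tool_pos: [0.2712, -0.4637, 0.1826]
ee_rot: [3.14, 0.001, 0.267]
wrist_force: [0.5, 0.1, 0.3]
width: 0.0378
finger_force: 0.0
```

```bash
python3 - <<'E'
from h import *
T=snap('top');S=snap('scene')
d=cv2.resize(T['color'][180:290,350:440],None,fx=4,fy=5);c=cv2.resize(S['color'][130:200,290:390],None,fx=4,fy=7.86)
c=cv2.resize(c,(400,550));cv2.imwrite('pics/m7.png',np.hstack([d,c])[:,:,::-1])
P=pts(T);hsv=cv2.cvtColor(T['color'],cv2.COLOR_RGB2HSV)
reg=(P[...,0]>.35)&(P[...,0]<.6)&(P[...,1]>-.5)&(P[...,1]<-.25)&(P[...,2]>.05)&(P[...,2]<.14)
for nm,m in(('red',((hsv[...,0]<8)|(hsv[...,0]>172))&(hsv[...,1]>120)&reg),('blk',(hsv[...,2]<60)&reg&(abs(P[...,2]-.093)<.012))):
    n,l,st,cc=cv2.connectedComponentsWithStats(m.astype('uint8'))
    for i in range(1,n):
        if st[i,4]>2: print(nm,st[i,4],cc[i].round(1),ray(T,*cc[i],.122 if nm=='red' else .094).round(4))
print(robot.get_obs()['time'])
E
```

```text
red 3 [397.7 209.3] [ 0.5609 -0.3153  0.122 ]
red 11 [406.6 233.1] [ 0.4915 -0.3407  0.122 ]
red 6 [411.  277.5] [ 0.3635 -0.3515  0.122 ]
blk 5 [378.6 229.8] [ 0.5017 -0.2657  0.094 ]
blk 43 [403.2 247.7] [ 0.4497 -0.3386  0.094 ]
blk 23 [405.6 258.1] [ 0.4193 -0.3454  0.094 ]
blk 24 [407.2 265.5] [ 0.3977 -0.3499  0.094 ]
blk 28 [409.  273.5] [ 0.3741 -0.3549  0.094 ]
27.9
```

View pics/m7.png

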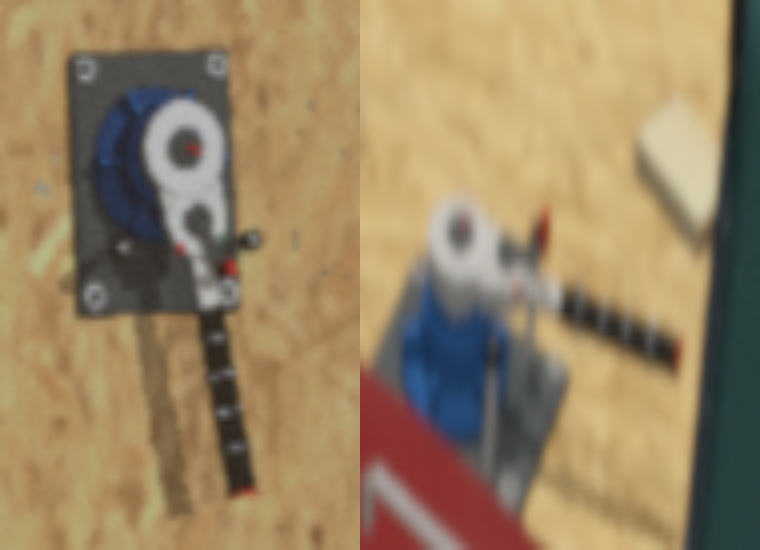

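The final view shows the lever thumb on the right, at (406.6,233). The bolt mark has swung round to the right, and nothing else has been disturbed. I'll hand in the job.

```bash
python3 -c "
from bench import robot
print(robot.close_job())"
```

```text
the job is handed in; nothing more can be done
None
```

I flipped the lever to loosening, backed the bolt out until it came up solid against its collar, held a push of about 18 N there for over half a second, and handed the job in at about 28 s with the arm clear (no verdict was shown).

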